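Check the seals on the cherry jam

ROBOT

A 7-joint arm with a two-finger parallel gripper is mounted at the origin on the work surface. World frame = base frame: x ahead of the robot, y to its left, z up, the work surface at z = 0. Lengths are in m, angles in rad, forces in N, time in s.
With the tool pointing down it reaches from about 0.35 to 0.9 m from the base axis. Payload 8.1 kg.
Tool frame: the origin (TCP) lies midway between the tips of the shut fingers; the grasp point (between the pads) lies 19 mm behind it; z points along the fingers, y is the line along which they close (so a half turn about z gives the same grasp; the last joint's range is limited). The gripper opens to 92 mm and grips with 3 to 60 N. Pads are 19 mm wide; open, the fingers measure 130 mm over their backs; the gripper's body (75 mm by 190 mm) begins 47 mm behind the grasp point.
Start: joints at [1.232, 0.434, 0.025, 1.573, -0.012, 1.134, -0.075], TCP at [0.146, -0.608, 0.227] pointing down, gripper open.
Joint ranges: [-2.62, 2.62], [-0.44, 2.09], [-1.27, 1.32], [0.08, 2.57], [-1.32, 4.46], [0.12, 2], [-2.74, 2.74]. Speed limits (rad/s): [2.22, 2.22, 3.01, 3.01, 3.14, 3.14, 3.14].

INTERFACE

Orientations are given as a rotation vector (axis times angle).
In Python, from cell import arm gives the robot as it stands.
- The arm moves only by the tool send_rows, never from a script. Its argument "increments" is a list of rows, each a list of 3 entries, a list of its own where there are three numbers: the finger opening in cm, from 0 to 9.18, then the shift along the tool's x, y, z in cm, then the turn, a rotation vector about the tool's x, y, z in rad. A call has 1 to 5 rows; each row shifts and turns the commanded pose from where the row before left it, along the tool's axes as they then stand; what a row does not reach is not made up. A row lasts 1/10 s, in which the tool goes at most 50 mm and 8.59 degrees, less where a joint would pass 70% of its speed; a pose out of reach is approached as far as the arm can. A call is refused whole if a number of a shift passes 5 or a number of a turn 0.15, either way. A call with a gripper value outside its range is refused whole. The fingers move at their own pace and stop on an object; "force" is the grip in N (left out, the last holds). Time passes only in rows, so rows that do not move let the fingers close. It gives the time, the measured TCP pose, the force, the opening and the grip force at its end, in the units of the state.
- arm.observe(): the state, without advancing time (a new reading comes with each control period).
- arm.get_image(name): name is "scene" or "top" or "wrist"; returns the picture (384x512x3 uint8, red, green, blue); there is no depth.
- arm.camera_params(name): a dict with "camera_matrix" (3x3 intrinsics, pixels), "R" (3x3) and "t" (3): a world point X has camera coordinates R X + t. Camera axes: x right, y down, z forward; pixel columns grow to the right and rows downward; lengths in m; the calibration is good to about 2 mm. A picture is of the moment at which its call begins: read the wrist's pose just before it. camera_params takes no time and is no camera call; for the wrist camera it gives the pose at the moment of the call.
- arm.sign_off(): hands the job in; it is judged then, once.
The state is a dict: "clock": time; "joints": joint angles; "dq": joint speeds; "joint_efforts": joint torques, N m; "position": TCP position; "ee_rot": TCP orientation; "force": force on the tool from outside, world axes, zero at the start; "ft_torque": the same for the moment, N m; "width": opening from 0.0 (shut) to 1.0 (fully open); "gripper_force": force on a finger pad.
Only numpy, scipy, OpenCV 4.12 (cv2) and the standard library are available. Lean on these libraries where they do the work, as an engineer would, in place of code of your own. Each camera call takes 0.05 s, during which the arm holds its last target. There are 200 camera calls.

TASK

Check the lids of the two dark cherry jam jars (gold lids) on the wooden board: with your fingertips gently press down the raised dome in the middle of the lid until you feel it give, first on the tall cherry jar, then on the short one, letting each spring back up and finishing with your hand clear. Leave the apricot jars (white lids) untouched, do not pick up or shift the jars, and disturb nothing else on the worktop.

Things in the scene. Friction and masses are not known exactly. Their poses are not given: they have to be found in the camera images.
- board: fixed wooden board, 250 x 270 mm, 18 mm thick, that the four jars stand on; origin at the centre of its underside, on the worktop; x and y along its sides
- cherry_tall: the tall cherry jar, about 0.5 kg: closed glass jar of dark red cherry jam, gold lid, loose, standing on the wooden board. Body 68 mm across, lid 70 mm across, flat lid top 120 mm above the origin, which is the centre of the jar's underside; z up the jar.
- cherry_tall_dometop (a point): centre of the top of the tall cherry jar's dome: a raised round button, gold, in the middle of the lid, 32 mm across at its foot, 26 mm at its flat top, standing 5 mm above the lid. Its top is 125 mm above the jar's underside; this point goes down with it
- cherry_tall_dome (a joint): how far that dome is pressed, m: 0 up, 0.004 fully down; it counts as pressed at 0.002. It springs back by itself; it starts to give at 2 N, takes 4 N at 0.002 and 6 N at 0.004, then meets a hard stop
- cherry_short: the short cherry jar, about 0.35 kg: closed glass jar of dark red cherry jam, gold lid, loose, standing on the wooden board. Body 68 mm across, lid 70 mm across, flat lid top 80 mm above the origin, which is the centre of the jar's underside; z up the jar.
- cherry_short_dometop (a point): centre of the top of the short cherry jar's dome, alike in size, 85 mm above that jar's underside; this point goes down with it
- cherry_short_dome (a joint): how far that dome is pressed, m: same travel and spring as the other
- apricot_tall: the tall apricot jar, to be left alone: closed glass jar of orange apricot jam, white lid, loose, standing on the wooden board. Body 68 mm across, lid 70 mm across, flat lid top 120 mm above the origin, which is the centre of the jar's underside; z up the jar. It has the same 5 mm dome.
- apricot_short: the short apricot jar, to be left alone: closed glass jar of orange apricot jam, white lid, loose, standing on the wooden board. Body 68 mm across, lid 70 mm across, flat lid top 80 mm above the origin, which is the centre of the jar's underside; z up the jar. It has the same 5 mm dome.
- plate: white plate, 230 mm across, 20 mm high, to the robot's right; origin under its centre
- toast: slice of bread, about 105 x 95 x 14 mm, lying on the plate; origin under its centre
- knife: steel table knife lying on the worktop, 200 x 20 x 6 mm; origin under its middle, x along the blade
- mug: blue mug, 82 mm across, 95 mm high, handle at its +y side; origin under its centre
- empty_jar: empty open glass jar, 68 mm across, 110 mm high; origin under its centre
Not all that is in view belongs to the job. Leave any pink or turquoise look-alike of the cherry_tall alone.

How it is judged:
On the way, in this order (a step that is already met when the one before it is completed fails the run):
1. the dome of the tall cherry jar is pressed down at least 2 mm by the fingers (value of joint cherry_tall_dome above 0.002 m and contact force between the fingers and cherry_tall above 1 N and angle between cherry_tall's own z axis and vertical below 0.12 rad), for 0.1 s.
2. the tall jar's dome is let up again (value of joint cherry_tall_dome below 0.001 m and contact force between the fingers and cherry_tall below 0.2 N), for 0.1 s.
3. the dome of the short cherry jar is pressed down at least 2 mm by the fingers (value of joint cherry_short_dome above 0.002 m and contact force between the fingers and cherry_short above 1 N and angle between cherry_short's own z axis and vertical below 0.12 rad), for 0.1 s.
At the end, for the whole second after the job is handed in: Both cherry domes are up again (within 1 mm), all four jars stand upright (within 0.08 rad), the cherry jars at rest, and the jars, plate, toast, knife, mug and empty jar are within 15 mm of where they started (value of joint each of cherry_tall_dome, cherry_short_dome below 0.001 m and angle between each of cherry_tall, cherry_short, apricot_tall, apricot_short's own z axis and vertical below 0.08 rad and linear speed of each of cherry_tall, cherry_short below 0.02 m/s and distance of each of cherry_tall, cherry_short, apricot_tall, apricot_short, plate, toast, knife, mug, empty_jar from where it was at the start of the episode below 0.015 m); the robot touches nothing.
It fails at once if an apricot jar is touched (contact force between any of the fingers, the arm and apricot_tall above 0.5 N or contact force between any of the fingers, the arm and apricot_short above 0.5 N).
It fails at once if a cherry jar is pressed harder than 25 N (contact force between any of the fingers, the arm and cherry_tall above 25 N or contact force between any of the fingers, the arm and cherry_short above 25 N).
It fails at once if a cherry jar is lifted off the board (8 mm), tipped or shoved more than 20 mm (height (world z) of any of cherry_tall, cherry_short above 0.026 m or angle between any of cherry_tall, cherry_short's own z axis and vertical above 0.15 rad or distance of any of cherry_tall, cherry_short from where it was at the start of the episode above 0.02 m).
It fails at once if another thing on the worktop is moved more than 15 mm (distance of any of apricot_tall, apricot_short, plate, toast, knife, mug, empty_jar from where it was at the start of the episode above 0.015 m).
It also fails if it takes over 35 s, if anything falls off the work surface, if the arm or the gripper's body presses on something with over 40 N, if the wrist force passes 120 N, or if a joint passes its speed limit or range.

## Working session

There is one attempt and no reset: what is moved stays moved. The work goes in short steps, Python scripts to look and compute and a tool call to move; the robot and the scene stay as the last step left them, time stands still between calls to the robot, and variables do not carry over. Pictures are saved under pics/ and viewed, at most 10 in all, crops included, and the job is handed in when it is done.

Besides the shell and the picture viewer there is one more tool, called after "Call:" as name(argument=value, ...), one argument or row to a line, values as JSON. send_rows: Moves the arm, as the interface text tells. Its arguments: {"type":"object","properties":{"increments":{"type":"array"},"force":{"type":"number"}},"required":["increments"]}

```bash
mkdir -p pics
python3 - <<'E'
from cell import arm
import cv2,numpy as np
s=arm.observe();print(s['clock'],s['position'],s['ee_rot'],s['force'],s['width'])
for n in("scene","top"):
    im=arm.get_image(n);cv2.imwrite(f"pics/{n}0.png",im[:,:,::-1])
    p=arm.camera_params(n);R=np.array(p['R']);print(n,np.round(-R.T@np.array(p['t']),3),np.round(R[2],2))
E
```

```text
0.0 [ 0.14582691 -0.60724147  0.2259644 ] [-3.11831879e+00 -3.69221215e-01  4.97196477e-04] [0.18508351 1.09628938 0.10031956] 1.0005415476391835
scene [ 1.175 -0.533  1.022] [-0.53  0.4  -0.74]
top [ 0.443 -0.029  1.248] [ 0.06  0.   -1.  ]
```

View pics/scene0.png

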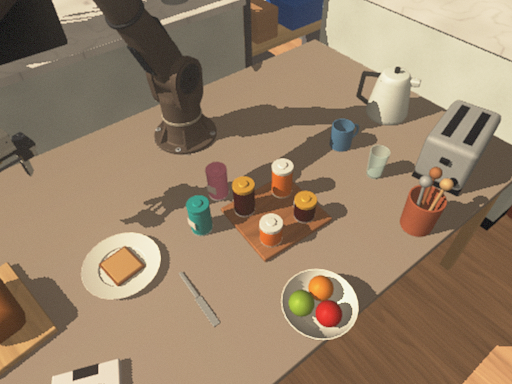

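View pics/top0.png

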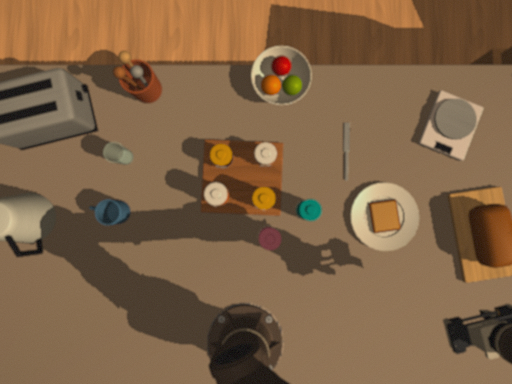

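Candidates: in the top view, gold lids at (264,198) and (221,154). White lids, to be left alone, are at (216,194) and (265,153). The turquoise jar at (310,210) and the pink jar at (270,238) are look-alikes. In the scene view, the gold jar at (243,190) is the tall one and the gold jar at (305,205) is the short one. Next I'll measure the lids in both views and check one close crop.

```bash
cat > h.py <<'E'
import numpy as np,cv2
from scipy.spatial.transform import Rotation as Ro
def blobs(im,kind,amin=40):
    h=cv2.cvtColor(im,cv2.COLOR_RGB2HSV)
    m=cv2.inRange(h,(15,150,110),(30,255,255)) if kind=='gold' else cv2.inRange(h,(0,0,165),(180,70,255))
    n,l,s,c=cv2.connectedComponentsWithStats(m)
    return [(c[i],s[i]) for i in range(1,n) if s[i,4]>amin]
def ray(p,uv):
    R=np.array(p['R']);t=np.array(p['t']);K=np.array(p['camera_matrix'])
    return -R.T@t, R.T@np.linalg.solve(K,[uv[0],uv[1],1])
def onplane(p,uv,z):
    c,d=ray(p,uv);return c+d*(z-c[2])/d[2]
def cross(p1,u1,p2,u2):
    c1,d1=ray(p1,u1);c2,d2=ray(p2,u2)
    s=np.linalg.lstsq(np.c_[d1,-d2],c2-c1,rcond=None)[0]
    a,b=c1+s[0]*d1,c2+s[1]*d2;return (a+b)/2,np.linalg.norm(a-b)
E
python3 - <<'E'
from cell import arm
from h import *
I={n:cv2.imread(f'pics/{n}0.png')[:,:,::-1].copy() for n in('scene','top')};P={n:arm.camera_params(n) for n in I}
for n in I:
    for k in('gold','white'):
        for c,s in blobs(I[n],k):
            if (n=='top' and 190<c[0]<300 and 130<c[1]<220) or (n=='scene' and 220<c[0]<330 and 150<c[1]<250):
                print(n,k,np.round(c,1),s, np.round(onplane(P[n],c,.138),3),np.round(onplane(P[n],c,.098),3))
a=cv2.resize(I['top'][130:250,190:330],None,fx=4,fy=4,interpolation=2);b=cv2.resize(I['scene'][150:262,175:335],None,fx=3,fy=3)
o=np.zeros((480,800,3),np.uint8);o[:480,:560]=a;cv2.imwrite('pics/crop_top.png',o[:,:560,::-1]);cv2.imwrite('pics/crop_sc.png',b[:,:,::-1])
E
```

```text
scene gold [242.7 185.3] [232 176  23  20 340] [ 0.482 -0.065  0.138] [ 0.451 -0.044  0.098]
scene gold [304.9 199.8] [294 191  23  19 355] [0.644 0.043 0.138] [0.62  0.069 0.098]
scene white [281.7 166.1] [271 158  23  18 297] [0.492 0.082 0.138] [0.461 0.11  0.098]
scene white [270.4 223.2] [259 214  24  20 363] [ 0.648 -0.091  0.138] [ 0.624 -0.071  0.098]
top gold [220.8 154.2] [210 143  23  23 423] [0.611 0.071 0.138] [0.617 0.075 0.098]
top gold [263.6 197.8] [252 186  24  24 465] [ 0.477 -0.06   0.138] [ 0.478 -0.061  0.098]
```

View pics/crop_sc.png

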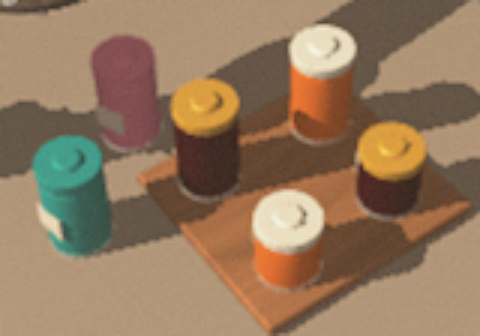

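The tall cherry dome is at about (0.479, -0.062, 0.143) and the short one at about (0.618, 0.072, 0.103). The two views agree to within 6 mm. The crop shows the tall gold-lidded dark jar at crop (205,130) and the short one at (392,165); the pink and turquoise jars are separate. In tool axes, the tall dome is about +45 cm x and -45 cm y away. I'll shut the fingers and travel high.

Call:
send_rows(
  increments=[
    [0,[2,-2,-1],[0,0,0]],
    [0,[3.4,-3.4,0],[0,0,0]],
    [0,[3.4,-3.4,0],[0,0,0]],
    [0,[3.4,-3.4,0],[0,0,0]],
    [0,[3.4,-3.4,0],[0,0,0]],
  ],
  force=20,
)

```text
clock: 0.6
position: [0.2618, -0.4177, 0.2365]
ee_rot: [-3.12, -0.369, 0.0]
force: [1.7, -0.5, -0.3]
width: 0.615
gripper_force: 0.0
```

Call:
send_rows(
  increments=[
    [0,[3.4,-3.4,0],[0,0,0]],
    [0,[3.4,-3.4,0],[0,0,0]],
    [0,[3.4,-3.4,0],[0,0,0]],
    [0,[3.4,-3.4,0],[0,0,0]],
    [0,[0,0,0],[0,0,0]],
  ],
)

```text
clock: 1.1
position: [0.3649, -0.2497, 0.2369]
ee_rot: [-3.116, -0.384, -0.003]
force: [0.5, -1.1, -0.4]
width: 0.182
gripper_force: 0.0
```

```bash
cat > go.py <<'E'
import sys
from cell import arm
from h import *
s=arm.observe();R=Ro.from_rotvec(s['ee_rot']).as_matrix();p=np.array(s['position'])
t=np.array([float(a) for a in sys.argv[1:4]])
print(s['clock'],'pos',np.round(p,4),'z',np.round(R[:,2],3),'F',np.round(s['force'],2),'w',round(s['width'],3),'q',np.round(s['joints'],2),'shift cm',np.round(R.T@(t-p)*100,2))
E
python3 go.py .479 -.062 .2
```

```text
1.1 pos [ 0.3649 -0.2497  0.2369] z [ 0.001  0.002 -1.   ] F [ 0.48 -1.09 -0.35] w 0.182 q [ 0.68  0.14 -0.22  1.96  0.03  1.04 -0.88] shift cm [ 15.61 -15.44   3.74]
```

Call:
send_rows(
  increments=[
    [0,[3,-3,0],[0,0,0]],
    [0,[3,-3,0],[0,0,0]],
    [0,[3,-3,0],[0,0,0]],
    [0,[2,-2,0],[0,0,0]],
    [0,[0,0,0],[0,0,0]],
  ],
)

```text
clock: 1.6
position: [0.4446, -0.1193, 0.2366]
ee_rot: [-3.117, -0.379, -0.001]
force: [-0.5, -0.2, -0.4]
width: 0.002
gripper_force: 0.0
```

```bash
python3 go.py .479 -.062 .2
python3 - <<'E'
from cell import arm
from h import *
p=arm.camera_params('wrist');im=arm.get_image('wrist');cv2.imwrite('pics/w1.png',im[:,:,::-1])
for c,s in blobs(im,'gold',300): print(np.round(c,1),s,np.round(onplane(p,c,.138),4),np.round(onplane(p,c,.098),4))
E
```

```text
1.6 pos [ 0.4446 -0.1193  0.2366] z [ 0.001  0.002 -1.   ] F [-0.5  -0.18 -0.39] w 0.002 q [ 0.44  0.18 -0.34  1.92  0.07  1.05 -1.26] shift cm [ 4.7  -4.74  3.68]
[188.7 125.1] [ 142   78   95   95 6997] [ 0.4791 -0.0601  0.138 ] [ 0.4725 -0.0537  0.098 ]
```

View pics/w1.png

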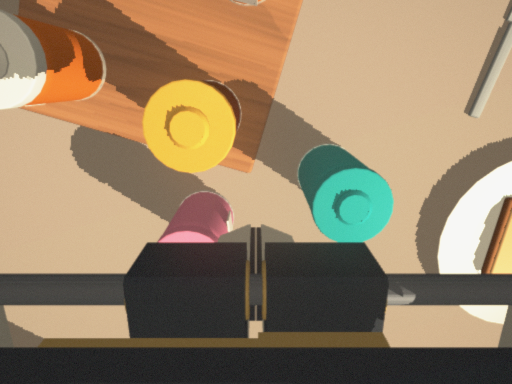

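The wrist view shows the gold lid at (189,125), with its dome at (189,130), giving (0.479, -0.060). This agrees with the first measurement. I'll move over it and lower to z≈0.155.

Call:
send_rows(
  increments=[
    [0,[2.4,-2.4,0],[0,0,0]],
    [0,[2.3,-2.5,0],[0,0,0]],
    [0,[0,0,4],[0,0,0]],
    [0,[0,0,4],[0,0,0]],
    [0,[0,0,0],[0,0,0]],
  ],
)

```text
clock: 2.15
position: [0.4733, -0.066, 0.1526]
ee_rot: [-3.119, -0.367, 0.014]
force: [-1.1, -1.4, -0.1]
width: 0.008
gripper_force: 0.0
```

```bash
python3 go.py .479 -.0605 .143
```

```text
2.15 pos [ 0.4733 -0.066   0.1526] z [-0.009 -0.    -1.   ] F [-1.06 -1.35 -0.13] w 0.008 q [ 0.32  0.32 -0.36  1.99  0.14  0.87 -1.46] shift cm [ 0.69 -0.4   0.96]
```

Call:
send_rows(
  increments=[
    [0,[0,0,0],[0,0,0]],
    [0,[0,0,0],[0,0,0]],
  ],
)

```text
clock: 2.35
position: [0.4782, -0.0652, 0.1585]
ee_rot: [3.119, 0.367, 0.003]
force: [-0.9, 0.6, -0.2]
width: 0.004
gripper_force: 0.0
```

```bash
python3 go.py .479 -.0605 .143
```

```text
2.35 pos [ 0.4782 -0.0652  0.1585] z [ 0.002 -0.001 -1.   ] F [-0.91  0.59 -0.23] w 0.004 q [ 0.32  0.31 -0.37  1.98  0.14  0.88 -1.46] shift cm [ 0.18 -0.44  1.55]
```

Call:
send_rows(
  increments=[
    [0,[0.2,-0.4,0.3],[0,0,0]],
    [0,[0,0,0.3],[0,0,0]],
    [0,[0,0,0.3],[0,0,0]],
    [0,[0,0,0.2],[0,0,0]],
    [0,[0,0,0],[0,0,0]],
  ],
)

```text
clock: 2.85
position: [0.478, -0.06, 0.1455]
ee_rot: [-3.12, -0.369, 0.001]
force: [0.0, 0.5, 0.7]
width: 0.007
gripper_force: 0.0
```

```bash
python3 go.py .479 -.0605 .143
```

```text
2.85 pos [ 0.478  -0.06    0.1455] z [-0.001 -0.    -1.   ] F [0.01 0.54 0.68] w 0.007 q [ 0.31  0.33 -0.36  1.99  0.15  0.85 -1.48] shift cm [0.08 0.07 0.25]
```

Call:
send_rows(
  increments=[
    [0,[0,0,0.1],[0,0,0]],
    [0,[0,0,0.1],[0,0,0]],
    [0,[0,0,0],[0,0,0]],
  ],
)

```text
clock: 3.15
position: [0.4782, -0.06, 0.1436]
ee_rot: [-3.12, -0.369, 0.0]
force: [-0.4, -0.4, -0.6]
width: 0.005
gripper_force: 0.0
```

Call:
send_rows(
  increments=[
    [0,[0,0,0.1],[0,0,0]],
    [0,[0,0,0.1],[0,0,0]],
    [0,[0,0,0],[0,0,0]],
  ],
)

```text
clock: 3.45
position: [0.4783, -0.06, 0.1418]
ee_rot: [3.12, 0.369, 0.0]
force: [-1.1, -0.2, 3.0]
width: 0.006
gripper_force: 1.7
```

Call:
send_rows(
  increments=[
    [0,[0,0,0.1],[0,0,0]],
    [0,[0,0,0.1],[0,0,0]],
    [0,[0,0,0],[0,0,0]],
  ],
)

```text
clock: 3.75
position: [0.4784, -0.06, 0.1398]
ee_rot: [3.12, 0.369, 0.0]
force: [-1.1, -0.1, 5.6]
width: 0.003
gripper_force: 2.7
```

Call:
send_rows(
  increments=[
    [0,[0,0,0.03],[0,0,0]],
    [0,[0,0,0],[0,0,0]],
    [0,[0,0,0],[0,0,0]],
  ],
)

```text
clock: 4.05
position: [0.4784, -0.06, 0.1395]
ee_rot: [3.12, 0.369, 0.0]
force: [-2.0, -0.4, 5.4]
width: 0.006
gripper_force: 2.8
```

Call:
send_rows(
  increments=[
    [0,[0,0,-0.2],[0,0,0]],
    [0,[0,0,-0.4],[0,0,0]],
    [0,[0,0,-1],[0,0,0]],
    [0,[0,0,0],[0,0,0]],
    [0,[0,0,0],[0,0,0]],
  ],
)

```text
clock: 4.55
position: [0.4784, -0.06, 0.1557]
ee_rot: [3.12, 0.369, 0.001]
force: [-0.9, -0.3, -0.4]
width: 0.009
gripper_force: 0.0
```

Call:
send_rows(
  increments=[
    [0,[0,0,-3],[0,0,0]],
    [0,[0,0,-3],[0,0,0]],
    [0,[0,0,-2],[0,0,0]],
    [0,[0,0,0],[0,0,0]],
  ],
)

```text
clock: 4.95
position: [0.4798, -0.0599, 0.2378]
ee_rot: [3.119, 0.369, 0.007]
force: [0.2, -0.2, -0.0]
width: 0.004
gripper_force: 0.0
```

```bash
python3 go.py .617 .073 .2
```

```text
4.95 pos [ 0.4798 -0.0599  0.2378] z [ 0.005 -0.001 -1.   ] F [ 0.22 -0.22 -0.  ] w 0.004 q [ 0.33  0.22 -0.38  1.87  0.09  1.06 -1.42] shift cm [16.43 -9.73  3.84]
```

The tall dome gave at 5.4 N (about 3.5 mm down) and is released. Next I'll go part way to the short jar and look again.

Call:
send_rows(
  increments=[
    [0,[3.4,-2,0],[0,0,0]],
    [0,[3.4,-2,0],[0,0,0]],
    [0,[3.2,-2,0],[0,0,0]],
    [0,[0,0,0],[0,0,0]],
    [0,[0,0,0],[0,0,0]],
  ],
)

```text
clock: 5.45
position: [0.561, 0.0223, 0.2339]
ee_rot: [-3.119, -0.372, 0.004]
force: [-0.5, -0.6, -0.1]
width: 0.004
gripper_force: 0.0
```

```bash
python3 - <<'E'
from cell import arm
from h import *
p=arm.camera_params('wrist');im=arm.get_image('wrist');cv2.imwrite('pics/w2.png',im[:,:,::-1])
for c,s in blobs(im,'gold',300): print(np.round(c,1),s,np.round(onplane(p,c,.138),4),np.round(onplane(p,c,.098),4))
E
python3 go.py .617 .073 .2
```

```text
[209.   93.9] [ 167   50   85   88 5804] [0.6212 0.0707 0.138 ] [0.6184 0.0755 0.098 ]
5.5 pos [0.5606 0.0213 0.2342] z [-0.002 -0.001 -1.   ] F [ 0.45  0.26 -0.17] w 0.009 q [ 0.16  0.36 -0.4   1.69  0.15  1.12 -1.61] shift cm [ 6.7  -3.71  3.4 ]
```

View pics/w2.png

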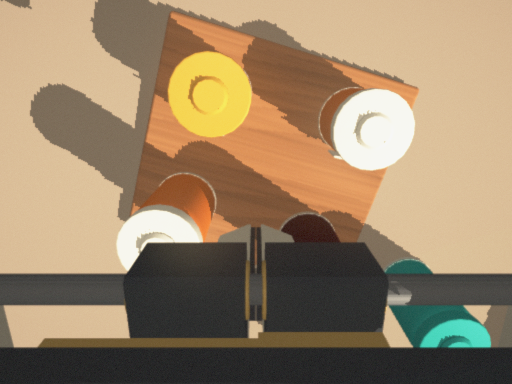

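The wrist view shows the short gold lid at (209,94), giving (0.618, 0.0755) at z 0.098. The white lids are well aside, at (375,128) and (158,240). The remaining shift is about x +6.9, y -3.9 cm.

Call:
send_rows(
  increments=[
    [0,[3.5,-2,0],[0,0,0]],
    [0,[3.4,-1.9,0],[0,0,0]],
    [0,[0,0,0],[0,0,0]],
    [0,[0,0,3],[0,0,0]],
    [0,[0,0,3],[0,0,0]],
  ],
)

```text
clock: 6.0
position: [0.6194, 0.0742, 0.1751]
ee_rot: [3.119, 0.367, 0.002]
force: [-0.3, -0.3, -0.9]
width: 0.002
gripper_force: 0.0
```

Call:
send_rows(
  increments=[
    [0,[0,0,2],[0,0,0]],
    [0,[0,0,1.5],[0,0,0]],
    [0,[0,0,1],[0,0,0]],
    [0,[0,0,0],[0,0,0]],
    [0,[0,0,0],[0,0,0]],
  ],
)

```text
clock: 6.5
position: [0.6198, 0.0756, 0.1311]
ee_rot: [3.12, 0.369, 0.001]
force: [0.2, -0.2, 1.2]
width: 0.005
gripper_force: 0.0
```

```bash
python3 go.py .618 .0755 .103
```

```text
6.5 pos [0.6198 0.0756 0.1311] z [ 0.001  0.    -1.   ] F [ 0.24 -0.2   1.15] w 0.005 q [ 0.05  0.55 -0.38  1.66  0.24  0.97 -1.75] shift cm [-0.18 -0.03  2.81]
```

Call:
send_rows(
  increments=[
    [0,[-0.15,0,0.7],[0,0,0]],
    [0,[0,0,0.7],[0,0,0]],
    [0,[0,0,0.5],[0,0,0]],
    [0,[0,0,0.3],[0,0,0]],
    [0,[0,0,0],[0,0,0]],
  ],
)

```text
clock: 7.0
position: [0.6177, 0.0754, 0.1078]
ee_rot: [3.12, 0.37, -0.001]
force: [-0.5, -0.1, 0.0]
width: 0.003
gripper_force: 0.0
```

Call:
send_rows(
  increments=[
    [0,[0,0,0.2],[0,0,0]],
    [0,[0,0,0.1],[0,0,0]],
    [0,[0,0,0.1],[0,0,0]],
    [0,[0,0,0],[0,0,0]],
  ],
)

```text
clock: 7.4
position: [0.618, 0.0754, 0.1043]
ee_rot: [3.12, 0.369, -0.0]
force: [0.8, -0.3, 0.4]
width: 0.005
gripper_force: 0.0
```

Call:
send_rows(
  increments=[
    [0,[0,0,0.1],[0,0,0]],
    [0,[0,0,0.1],[0,0,0]],
    [0,[0,0,0.1],[0,0,0]],
    [0,[0,0,0],[0,0,0]],
  ],
)

```text
clock: 7.8
position: [0.6182, 0.0754, 0.1016]
ee_rot: [3.12, 0.369, 0.001]
force: [-2.0, 0.1, 3.3]
width: 0.004
gripper_force: 1.9
```

Call:
send_rows(
  increments=[
    [0,[0,0,0.1],[0,0,0]],
    [0,[0,0,0.1],[0,0,0]],
    [0,[0,0,0],[0,0,0]],
    [0,[0,0,0],[0,0,0]],
  ],
)

```text
clock: 8.2
position: [0.6181, 0.0755, 0.0996]
ee_rot: [3.12, 0.369, 0.001]
force: [-1.0, 0.4, 5.5]
width: 0.001
gripper_force: 2.8
```

The short dome is down about 3.5 mm at 5.5 N. I'll release it and lift clear.

Call:
send_rows(
  increments=[
    [0,[0,0,0],[0,0,0]],
    [0,[0,0,-0.2],[0,0,0]],
    [0,[0,0,-0.4],[0,0,0]],
    [0,[0,0,-1],[0,0,0]],
    [0,[0,0,0],[0,0,0]],
  ],
)

```text
clock: 8.7
position: [0.6187, 0.0756, 0.1168]
ee_rot: [-3.12, -0.369, -0.003]
force: [-0.2, -1.0, -0.6]
width: 0.004
gripper_force: 0.0
```

Call:
send_rows(
  increments=[
    [0,[0,0,-3],[0,0,0]],
    [0,[0,0,-4],[0,0,0]],
    [0,[0,0,-4],[0,0,0]],
    [0,[0,0,-2],[0,0,0]],
    [0,[0,0,0],[0,0,0]],
  ],
)

```text
clock: 9.2
position: [0.6197, 0.076, 0.2492]
ee_rot: [-3.119, -0.369, -0.01]
force: [-0.1, -0.4, -0.4]
width: 0.004
gripper_force: 0.0
```

Call:
send_rows(
  increments=[
    [0,[0,0,0],[0,0,0]],
    [0,[0,0,0],[0,0,0]],
    [0,[0,0,0],[0,0,0]],
  ],
)

```text
clock: 9.5
position: [0.6173, 0.0752, 0.244]
ee_rot: [3.12, 0.369, -0.004]
force: [-0.0, 0.4, -0.0]
width: 0.004
gripper_force: 0.0
```

```bash
python3 go.py .618 .0755 .25
python3 - <<'E'
from cell import arm
from h import *
im=arm.get_image('scene');p=arm.camera_params('scene')
for c,s in blobs(im,'gold'):
    if 220<c[0]<330 and 150<c[1]<250: print(np.round(c,1),s)
cv2.imwrite('pics/end.png',im[:,:,::-1])
E
```

```text
9.5 pos [0.6173 0.0752 0.244 ] z [-0.002 -0.    -1.   ] F [-0.02  0.44 -0.03] w 0.004 q [ 0.06  0.45 -0.4   1.53  0.18  1.2  -1.7 ] shift cm [ 0.07 -0.02 -0.6 ]
[242.6 185.4] [232 177  23  19 331]
[304.9 199.8] [294 191  23  19 356]
```

View pics/end.png

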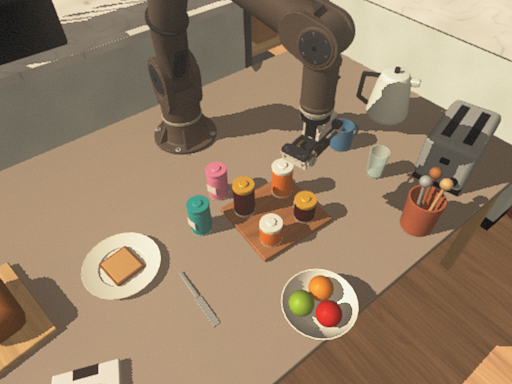

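The final view shows all four jars upright and in place. The gold lids are at (243,185) and (305,200), unchanged from the start, and the hand is clear above. I'm handing the job in.

```bash
python3 -c "
from cell import arm
print(arm.sign_off())"
```

```text
the job is handed in; nothing more can be done
None
```

I pressed the tall cherry dome and then the short one, each at about 5.5 N (about 3.5 mm down) and released; the final picture shows the jars in place with the hand clear, and the job is handed in, though sign-off returned no verdict.

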